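# Open the ratchet frame clamp

## Task

The ratchet clamp on the framing bench stands nearly closed and must be opened for the next picture frame. Press down the red release on top of the sliding jaw with your fingertips and, keeping it down, push the jaw back along its bar, away from the fixed jaw, until it is fully back at the end stop; then let go and come clear. Nothing needs gripping or lifting; never force the jaw, and leave the gold frame, glue bottle, tape roll and planter where they are.

Things in the scene. Friction and masses are not known exactly. Their poses are not given: they have to be found in the camera images.
- clamp: Bench clamp screwed to the work surface, 70 x 310 mm; origin at the centre of its underside, on the work surface. Its bar runs along its own y: the grey fixed jaw with cork face (72 mm high) is at y = -137 mm, the grey end stop (60 mm high) at y = +138 mm. The sliding jaw opens towards +y. z is up. Position and heading vary.
- jaw (a joint): Position of the blue sliding jaw, m: 0 nearly on the fixed jaw, growing as it opens, 0.135 fully back at the end stop. The red cap's centre lies at clamp x = 0, y = -73 mm + this value. Sliding takes 2 to 4 N with the release pressed. Unless it is pressed, ratchet teeth 10 mm apart stop the jaw from opening (after 10 mm at most).
- release (a joint): How far the red release cap is pressed down, m: 0 up, 0.012 fully down. The ratchet is free beyond 0.006; press at least 0.008. Sprung: 3 N to start, about 5.5 N at 0.008, 6.6 N at the bottom. It may rest at up to 0.005 when the pawl sits on a tooth tip.
- release_top (a point): Centre of the flat top of the red release cap, 40 x 40 mm, 88 mm above the work surface when up; it slides with the jaw and goes straight down when pressed. The cap is open on three sides; the black push plate stands on the end-stop side. The jaw's housing below it is 48 mm wide and 62 mm high.
- push_plate (a point): Middle of the cap-side face of the upright black push plate on the jaw, 46 mm wide, 10 mm thick, 22 mm from the cap's centre towards the end stop (+y of the clamp); this point is 106 mm, its top 124 mm above the work surface. Fingers that press the cap can push the jaw back by this face.
- frame: Small gold picture frame lying flat, 110 x 150 x 18 mm (corner beads to 28 mm), origin at the centre of its underside; to be left alone.
- glue: White glue bottle with orange cap and yellow label, 52 mm across, 130 mm high, origin at the centre of its underside; to be left alone.
- tape: Green roll of tape lying flat, 90 mm across, 25 mm high, origin at the centre of its underside; to be left alone.
- planter: Small cream planter, 84 mm across the rim, 80 mm high, origin at the centre of its underside; to be left alone.

How it is judged:
On the way, in this order (a step that is already met when the one before it is completed fails the run):
1. the red release is pressed down with the jaw still near where it stood (value of joint release above 0.007 m and value of joint jaw below 0.07 m), for 0.1 s.
2. the jaw is pushed back to the end stop (value of joint jaw above 0.125 m), for 0.1 s.
At the end, for the whole second after the job is handed in: The jaw stands still within 10 mm of its end stop (joint over 0.125), the release has been let go and is up again (under 0.007), and the frame, glue bottle, tape roll and planter are within 20 mm of where they stood (value of joint jaw above 0.125 m and value of joint release below 0.007 m and velocity of joint jaw between -0.01 and 0.01 m/s and distance of each of frame, glue, tape, planter from where it was at the start of the episode below 0.02 m); the robot touches nothing.
It fails at once if the gold frame was knocked, shoved or lifted (distance of frame from where it was at the start of the episode above 0.02 m or angle between frame's own z axis and vertical above 0.4 rad).
It fails at once if the glue bottle was knocked, shoved or lifted (distance of glue from where it was at the start of the episode above 0.02 m or angle between glue's own z axis and vertical above 0.4 rad).
It fails at once if the tape roll was knocked, shoved or lifted (distance of tape from where it was at the start of the episode above 0.02 m or angle between tape's own z axis and vertical above 0.4 rad).
It fails at once if the planter was knocked, shoved or lifted (distance of planter from where it was at the start of the episode above 0.02 m or angle between planter's own z axis and vertical above 0.4 rad).
It fails at once if the clamp was forced with more than 80 N (contact force between the fingers and clamp above 80 N).
It also fails if it takes over 35 s, if anything falls off the work surface, if the arm or the gripper's body presses on something with over 40 N, if the wrist force passes 120 N, or if a joint passes its speed limit or range.

## Robot

A 6-joint arm with a two-finger parallel gripper is mounted at the origin on the work surface. World frame = base frame: x ahead of the robot, y to its left, z up, the work surface at z = 0. Lengths are in m, angles in rad, forces in N, time in s.
With the tool pointing down it reaches from about 0.4 to 0.825 m from the base axis. Payload 7 kg.
Tool frame: the origin (TCP) lies between the finger pads; the fingertips stand tcp_to_tips ahead of it and the grasp point (between the pads) lies 3 mm ahead of it (tcp_to_tips is the distance from the TCP to the fingertips, in m); x points along the fingers, y is the direction in which the jaws open and shut, and the axes are right-handed (so a half turn about x gives the same grasp; the last joint's range is limited). The gripper opens to 88 mm and grips with 3 to 60 N. Pads are 19 mm wide; open, the fingers measure 130 mm over their backs; the gripper's body (78 mm by 193 mm) begins 47 mm behind the grasp point.
Start: joints at [1.518, 0.359, 0.012, 0, -1.224, -0.288], TCP at [0.226, 0.636, 0.249] pointing down, gripper open.
Joint ranges: [-3.07, 3.07], [-1.43, 2.12], [-1.02, 1.25], [-3.03, 1.67], [-3.05, -0], [-3.03, 3.03]. Speed limits (rad/s): [2.39, 2.39, 3.01, 3.14, 3.14, 3.14].

## Interface

Orientations are given as a rotation vector (axis times angle).
In Python, from rig import * gives the robot as it stands. The module is installed in compiled form; this text tells all that it offers.
- The arm moves only by the tool drive_tool, never from a script. Its argument "series" is one flat list of numbers, 7 for each row, row after row: the turn, a rotation vector about the tool's x, y, z in rad, then the shift along the tool's x, y, z in m, then the closure in counts, from 0 (fully open) to 255 (shut). In form: [rx, ry, rz, dx, dy, dz, hand, rx, ry, rz, dx, dy, dz, hand, ...]. A call has 1 to 12 rows; each row shifts and turns the pose as measured when the row begins, along the tool's axes as they then stand; what a row does not reach is not made up. A row lasts 1/10 s, in which the tool goes at most 50 mm and 8.59 degrees, less where a joint would pass 70% of its speed; a pose out of reach is approached as far as the arm can. A call is refused whole if a number of a shift passes 0.05 or a number of a turn 0.15, either way. A call with a gripper value outside its range is refused whole. The fingers move at their own pace and stop on an object; "force" is the grip in N (left out, the last holds). Time passes only in rows, so rows that do not move let the fingers close. It gives the time, the measured TCP pose, the force and the opening at its end, in the units of the state.
- sense(): the state, without advancing time (a new reading comes with each control period).
- read_camera(name): name is "scene" or "top" or "wrist"; returns (picture, depth): 420x560x3 uint8, red, green, blue; 420x560 float32, m along the optical axis (not along the pixel's ray), 0 where there is no reading.
- camera_params(name): a dict with "fx", "fy", "cx", "cy" (pixels), "k1" (the pictures are not rectified: a ray, as slopes to the right and down, at radius r is drawn at 1 + k1 r^2 times it, then the intrinsics apply), "extrinsics" (4x4, takes a point from world to camera coordinates); the wrist camera has in their place "tool_from_camera" (4x4, takes a point from camera to tool coordinates, whose origin is the TCP and whose axes are the tool frame's). Camera axes: x right, y up, looking along -z (the intrinsics and any distortion apply to the point x, -y, -z); pixel columns grow to the right and rows downward; lengths in m; the calibration is good to about 2 mm. A picture is of the moment at which its call begins: read the wrist's pose just before it. camera_params takes no time and is no camera call.
- close_job(): hands the job in, once; it reports no verdict.
The state is a dict: "time": time; "q": joint angles; "qd": joint speeds; "effort": joint torques, N m; "tool_pos": TCP position; "eef_rot": TCP orientation; "wrist_force": force on the tool from outside, world axes, zero at the start; "ft_torque": the same for the moment, N m; "opening": opening from 0.0 (shut) to 1.0 (fully open).
Only numpy, scipy, OpenCV 4.12 (cv2) and the standard library are available. Lean on these libraries where they do the work, as an engineer would, in place of code of your own. Each camera call takes 0.05 s, during which the arm holds its last target.

## Working session

There is one attempt and no reset: what is moved stays moved. The work goes in short steps, Python scripts to look and compute and a tool call to move; the robot and the scene stay as the last step left them, time stands still between calls to the robot, and variables do not carry over. Pictures are saved under pics/ and viewed, and the job is handed in when it is done.

Besides the shell and the picture viewer there is one more tool, called after "Emit:" by a JSON object that holds its "name" and its "arguments". drive_tool: Moves the arm, as the interface text tells. Its arguments: {"type":"object","properties":{"series":{"type":"array","items":{"type":"number"}},"force":{"type":"number"}},"required":["series"]}

```bash
mkdir -p pics
python3 - <<'E'
from rig import *
import cv2,numpy as np
s=sense();print(s)
for n in("scene","top"):
    p,d=read_camera(n);np.savez(n+".npz",p=p,d=d);cv2.imwrite(f"pics/{n}0.png",p[:,:,::-1]);print(n,camera_params(n))
print(camera_params("wrist"))
try: print(tcp_to_tips)
except Exception as e: print(e)
E
```

```text
{'time': 0.0, 'q': array([ 1.51809564e+00,  3.59390923e-01,  1.10325611e-02, -3.30382515e-04,
       -1.22414098e+00, -2.88100859e-01]), 'qd': array([ 0.0004347 , -0.00155403, -0.00180675, -0.00143064,  0.00044852,
        0.00144506]), 'effort': array([ 1.12979040e-03, -5.82721853e+01,  2.93051022e+01,  6.99689895e+00,
        6.87344917e-03, -1.71944484e-04]), 'tool_pos': array([0.22548956, 0.63571546, 0.24761219]), 'eef_rot': array([-2.03697124,  0.35242341,  2.03719552]), 'wrist_force': array([0.22559715, 0.40741145, 0.48731418]), 'ft_torque': array([-0.03940239, -0.02009924, -0.02696541]), 'opening': 1.001535349922458}
scene {'fx': 416.8154349278144, 'fy': 416.8154349278144, 'cx': 278.9724019774507, 'cy': 204.3646504772898, 'k1': -0.07545902824627523, 'extrinsics': array([[-0.67015532,  0.7421189 , -0.01230366,  0.33608235],
       [-0.52594277, -0.46311471,  0.71337856,  0.23835989],
       [ 0.52371371,  0.48454546,  0.70067086, -1.17573899],
       [ 0.        ,  0.        ,  0.        ,  1.        ]])}
top {'fx': 464.60931982954287, 'fy': 464.60931982954287, 'cx': 273.857236
[... 217 characters left out ...]
01,
        -5.72660044e-01],
       [-2.30394293e-01, -5.87518344e-05,  9.73097357e-01,
        -7.98038041e-01],
       [ 0.00000000e+00,  0.00000000e+00,  0.00000000e+00,
         1.00000000e+00]])}
{'fx': 329.1080187459744, 'fy': 329.1080187459744, 'cx': 279.46611193389055, 'cy': 213.50620495261956, 'k1': -0.04041419874703274, 'tool_from_camera': array([[ 4.30527078e-05,  2.47871240e-01, -9.68792984e-01,
        -1.37298132e-01],
       [ 9.99999989e-01,  1.27353611e-04,  7.70236841e-05,
         2.93948685e-04],
       [ 1.42471241e-04, -9.68792977e-01, -2.47871232e-01,
        -6.56004239e-02],
       [ 0.00000000e+00,  0.00000000e+00,  0.00000000e+00,
         1.00000000e+00]])}
0.022
```

View pics/scene0.png

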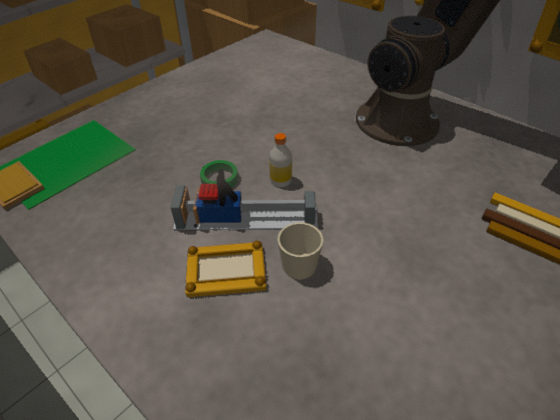

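View pics/top0.png

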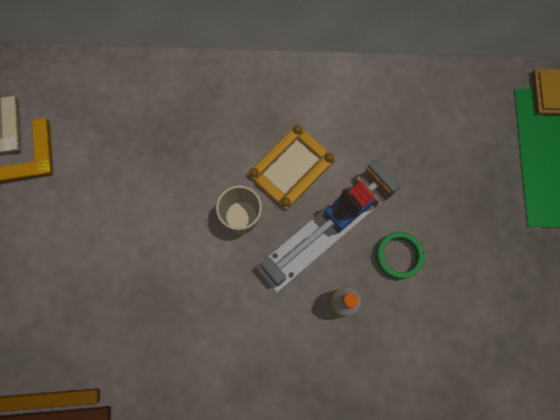

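```bash
cat > h.py <<'E'
import numpy as np,cv2
from rig import camera_params
def world(n,d,T=None):
    c=camera_params(n);h,w=d.shape
    K=np.array([[c['fx'],0,c['cx']],[0,c['fy'],c['cy']],[0,0,1.]])
    u,v=np.meshgrid(np.arange(w),np.arange(h))
    p=cv2.undistortPoints(np.stack([u,v],-1).reshape(-1,1,2).astype(float),K,np.array([c['k1'],0,0,0,0])).reshape(h,w,2)
    P=np.stack([p[...,0]*d,-p[...,1]*d,-d,np.ones_like(d)],-1)
    M=np.linalg.inv(c['extrinsics']) if T is None else T@c['tool_from_camera']
    return (P@M.T)[...,:3]
E
python3 - <<'E'
from h import *
for n in("top","scene"):
    f=np.load(n+".npz");p=f['p'].astype(int);d=f['d'];W=world(n,d)
    r,g,b=p[...,0],p[...,1],p[...,2];ok=d>0
    red=ok&(r>120)&(g<60)&(b<60)&(W[...,2]>.05)&(W[...,2]<.1); blue=ok&(b>80)&(r<60)&(W[...,2]>.03)
    for nm,m in(("red",red),("blue",blue)):
        q=W[m];print(n,nm,len(q),np.median(q,0),q.min(0),q.max(0))
        if nm=="red": print(np.percentile(q[:,2],[10,50,90]))
    pts={"top":[(383,178),(272,270),(360,193),(351,300),(401,256),(239,210),(292,167)],"scene":[(180,207),(310,208),(208,190),(222,190),(300,240)]}[n]
    for u,v in pts: print(u,v,W[v,u])
    # all points above 0.03 near clamp
    m=ok&(W[...,2]>.045)&(W[...,2]<.15)&(W[...,0]>.3)&(W[...,0]<.9)&(abs(W[...,1])<.4)
    q=W[m]; im=np.zeros((500,600),np.uint8)
    np.save(n+"_pts.npy",q)
    nr=ok&(W[...,2]<.01)&(W[...,2]>-.01);print("table z",np.median(W[...,2][nr]))
E
```

```text
top red 244 [ 0.60524107 -0.10837524  0.0886699 ] [ 0.58332524 -0.1276654   0.08435565] [ 0.62684412 -0.08651274  0.09266216]
[0.08687186 0.0886699  0.0904671 ]
top blue 138 [ 0.5656059  -0.07651551  0.06248006] [ 0.54613826 -0.13674991  0.05929775] [ 0.60361737 -0.04582815  0.06666716]
383 178 [ 0.64040103 -0.15146867  0.07384278]
272 270 [0.46320351 0.0518736  0.06101257]
360 193 [ 0.60561531 -0.10504619  0.08868977]
351 300 [ 0.41034073 -0.07945373  0.13123709]
401 256 [ 0.50489445 -0.20091209 -0.00087365]
239 210 [0.58711064 0.1214156  0.00386772]
292 167 [0.67950053 0.01732818 0.007699  ]
table z 0.0005093386273226086
scene red 153 [ 0.60418417 -0.10190995  0.08646596] [ 0.58292491 -0.12683289  0.08407725] [ 0.62668875 -0.07689448  0.08914501]
[0.08524748 0.08646596 0.08795182]
scene blue 98 [ 0.58087688 -0.07435474  0.06047857] [ 0.5463066  -0.12458173  0.05802344] [ 0.63450793 -0.04283779  0.07545615]
180 207 [ 0.66227441 -0.12471943  0.06566526]
310 208 [0.4801405  0.06733535 0.05312075]
208 190 [ 0.60471595 -0.09986321  0.08783072]
222 190 [ 0.59602892 -0.0646789   0.10311237]
300 240 [0.54781037 0.09795801 0.03540722]
table z -0.00132343591503703
```

Run:
```python
from h import *
for n in("top","scene"):
    f=np.load(n+".npz");d=f['d'];p=f['p'];W=world(n,d)
    cv2.imwrite(f"pics/{n}z.png",cv2.resize(p[110:310,190:440] if n=="top" else p[130:310,150:350],None,fx=3,fy=3,interpolation=cv2.INTER_CUBIC)[:,:,::-1])
    for nm,c,zl in(("fixed",(.642,-.152),(.066,.078)),("stop",(.463,.052),(.054,.066))):
        m=(d>0)&(np.hypot(W[...,0]-c[0],W[...,1]-c[1])<.045)&(W[...,2]>zl[0])&(W[...,2]<zl[1])
        if nm=="fixed": m&=(W[...,0]-W[...,1]>.755)
        q=W[m][:,:2].astype(np.float32);print(n,nm,len(q),cv2.minAreaRect(q))
    r=p.astype(int);m=(d>0)&(r[...,0]>110)&(r[...,1]<60)&(r[...,2]<60)&(W[...,2]>.05)&(W[...,2]<.1)
    print(cv2.minAreaRect(W[m][:,:2].astype(np.float32)))
```

```text
top fixed 459 ((0.6455800533294678, -0.15302202105522156), (0.0709923729300499, 0.02752460353076458), 42.03425598144531)
top stop 342 ((0.47141891717910767, 0.041388243436813354), (0.04970443993806839, 0.04693400859832764), 41.97323226928711)
((0.6079480648040771, -0.11145739257335663), (0.03699329495429993, 0.03856640309095383), 40.33098602294922)
scene fixed 240 ((0.6468663215637207, -0.1494113653898239), (0.06951510906219482, 0.024522071704268456), 42.57640838623047)
scene stop 180 ((0.4643135666847229, 0.05183000862598419), (0.050005946308374405, 0.021210139617323875), 39.54534149169922)
((0.6030126810073853, -0.10140842199325562), (0.03882027789950371, 0.03645121306180954), 41.40391540527344)
```

View pics/topz.png

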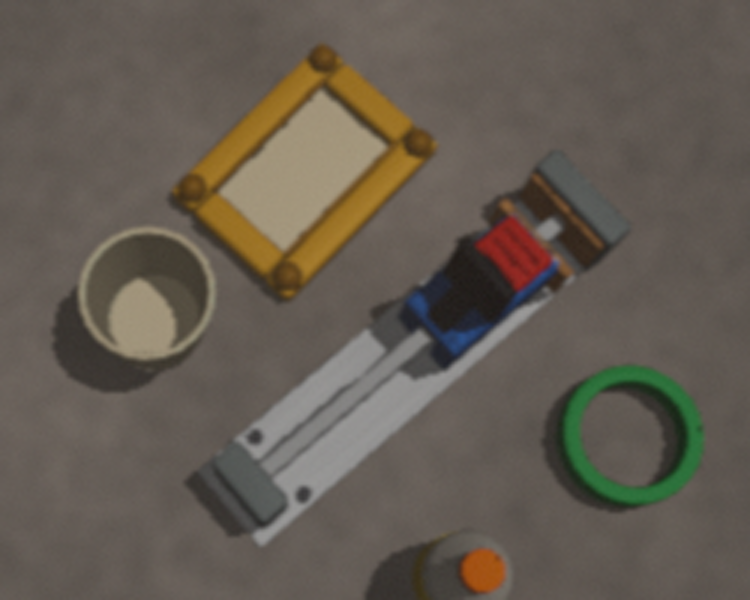

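View pics/scenez.png

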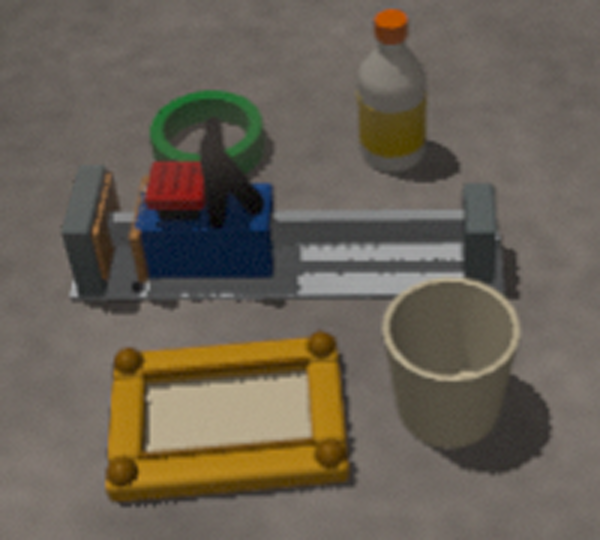

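```bash
cat > plan.py <<'E'
from rig import *
import numpy as np
from scipy.spatial.transform import Rotation as R
u=np.array([-.67,.742,0]);u/=np.linalg.norm(u);v=np.array([u[1],-u[0],0])
cap=np.array([.605,-.105,.088])
def state():
    s=sense();return s,R.from_rotvec(s['eef_rot']).as_matrix(),s['tool_pos']
def rep(t):
    s,M,p=state()
    print('t',s['time'],'pos',p.round(4),'F',s['wrist_force'].round(2),'op',round(s['opening'],3));print(M.round(3))
    for sg in(1,-1):
        D=np.stack([[0,0,-1],np.cross(sg*u,[0,0,-1]),sg*u],1)
        print('turn',sg,R.from_matrix(M.T@D).as_rotvec().round(4))
    print('tool shift to t',(M.T@(t-p)).round(4),'q',s['q'].round(2))
    tip=p+M[:,0]*tcp_to_tips;r=tip-cap;print('tip',tip.round(4),'rel cap u,v,z',round(r@u,4),round(r@v,4),round(r[2],4))
E
python3 -c "
from plan import *
rep(np.array([cap[0],cap[1],.2])+.004*u)"
```

```text
t 0.1 pos [0.2255 0.6358 0.2477] F [ 0.95  0.63 -0.36] op 0.997
[[-0.    -0.334 -0.942]
 [-0.001 -0.942  0.334]
 [-1.     0.001 -0.   ]]
turn 1 [ 0.4955 -0.0005 -0.0014]
turn -1 [-2.6461e+00  1.9000e-03 -7.0000e-04]
tool shift to t [ 0.0487  0.5693 -0.6018] q [ 1.52  0.36  0.01 -0.   -1.22 -0.29]
tip [0.2255 0.6357 0.2257] rel cap u,v,z 0.8041 0.2148 0.1377
```

Emit:
{"name": "drive_tool", "arguments": {"series": [0.124,0,0,0,0,0,255,0.124,0,0,0,0,0,255,0.124,0,0,0,0,0,255,0.124,0,0,0,0,0,255,0,0,0,0,0.012,-0.045,255,0,0,0,0,0.012,-0.045,255,0,0,0,0,0.012,-0.045,255,0,0,0,0,0.012,-0.045,255,0,0,0,0,0.012,-0.045,255,0,0,0,0,0.012,-0.045,255,0,0,0,0,0.012,-0.045,255,0,0,0,0,0.012,-0.045,255], "force": 20}}

```text
time: 1.3
tool_pos: [0.3896, 0.2906, 0.2426]
eef_rot: [-1.722, 0.792, 1.718]
wrist_force: [1.1, -0.3, -0.7]
opening: 0.015
```

```bash
python3 -c "
from plan import *
rep(np.array([cap[0],cap[1],.2])+.004*u)"
```

```text
t 1.3 pos [0.3896 0.2906 0.2426] F [ 1.13 -0.33 -0.72] op 0.015
[[-0.003 -0.752 -0.659]
 [-0.012 -0.659  0.752]
 [-1.     0.011 -0.007]]
turn 1 [-0.0152 -0.007  -0.0107]
turn -1 [ 3.1264 -0.0167  0.0109]
tool shift to t [ 0.0468  0.0981 -0.4352] q [ 1.05  0.05 -0.4   0.   -1.13 -0.33]
tip [0.3895 0.2903 0.2206] rel cap u,v,z 0.4378 0.105 0.1326
```

Emit:
{"name": "drive_tool", "arguments": {"series": [-0.015,-0.007,-0.011,0,0.011,-0.045,255,0,0,0,0,0.011,-0.045,255,0,0,0,0,0.011,-0.045,255,0,0,0,0,0.011,-0.045,255,0,0,0,0,0.011,-0.045,255,0,0,0,0,0.011,-0.045,255,0,0,0,0,0.011,-0.045,255,0,0,0,0,0.011,-0.045,255,0,0,0,0,0.005,-0.04,255,0,0,0,0,0,0,255]}}

```text
time: 2.3
tool_pos: [0.593, -0.0903, 0.2413]
eef_rot: [-1.723, 0.768, 1.726]
wrist_force: [-0.2, 0.9, -1.3]
opening: 0.007
```

```bash
python3 -c "
from plan import *
rep(np.array([cap[0],cap[1],.2])+.004*u)
import cv2
p,d=read_camera('wrist');cv2.imwrite('pics/w1.png',p[:,:,::-1]);np.savez('w1.npz',p=p,d=d)
from h import world
s,M,q=state();T=np.eye(4);T[:3,:3]=M;T[:3,3]=q
W=world('wrist',d,T);r=p.astype(int)
m=(d>0)&(r[...,0]>110)&(r[...,1]<60)&(r[...,2]<60)&(W[...,2]>.05)&(W[...,2]<.1)
print(m.sum(),np.median(W[m],0),cv2.minAreaRect(W[m][:,:2].astype(np.float32)))
"
```

```text
t 2.3 pos [ 0.593  -0.0903  0.2413] F [-0.21  0.91 -1.33] op 0.007
[[-0.001 -0.744 -0.669]
 [ 0.001 -0.669  0.743]
 [-1.    -0.     0.002]]
turn 1 [-0.0019  0.0018  0.0002]
turn -1 [ 3.1396e+00  3.0000e-04 -2.8000e-03]
tool shift to t [ 0.0413  0.0009 -0.015 ] q [ 0.17  0.24 -0.17 -0.   -1.16  0.56]
tip [ 0.593  -0.0903  0.2193] rel cap u,v,z 0.019 0.0009 0.1313
302 [ 0.59710355 -0.09736011  0.0896683 ] ((0.5952844023704529, -0.0976066067814827), (0.03909551352262497, 0.03420170024037361), 42.09125518798828)
```

View pics/w1.png

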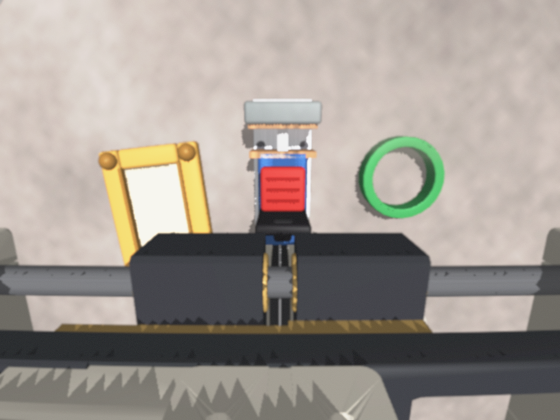

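```bash
python3 -c "
from plan import *
import cv2
from h import world
s,M,q=state();T=np.eye(4);T[:3,:3]=M;T[:3,3]=q
f=np.load('w1.npz');p=f['p'];d=f['d'];r=p.astype(int)
W=world('wrist',d,T)
m=(d>0)&(r[...,0]>1.8*r[...,1])&(r[...,0]>1.8*r[...,2])&(W[...,2]>.07)&(W[...,2]<.1)
m[:150]=0
U=(W-cap)@u;V=(W-cap)@v
print(m.sum(),np.median(W[m],0),np.percentile(U[m],[1,50,99]),np.percentile(V[m],[1,50,99]))
for row in range(100,236,4): print(row,p[row,283],W[row,283].round(3),U[row,283].round(4))
m=(d>0)&(W[...,2]>.068)&(W[...,2]<.076)&(U<-.03)&(abs(V)<.06)&(U>-.09);print('fixed',np.percentile(U[m],[1,99]),np.percentile(V[m],[1,99]))
f=np.load('top.npz');p=f['p'];d=f['d'];r=p.astype(int);W=world('top',d)
m=(d>0)&(r[...,0]>1.8*r[...,1])&(r[...,0]>1.8*r[...,2])&(W[...,2]>.075)&(W[...,2]<.1)&(abs(W[...,0]-.605)<.05)
U=(W-cap)@u;V=(W-cap)@v;print('top',m.sum(),np.percentile(U[m],[1,50,99]),np.percentile(V[m],[1,50,99]))
f=np.load('scene.npz');p=f['p'];d=f['d'];r=p.astype(int);W=world('scene',d)
m=(d>0)&(r[...,0]>1.8*r[...,1])&(r[...,0]>1.8*r[...,2])&(W[...,2]>.075)&(W[...,2]<.1)&(abs(W[...,0]-.605)<.05)
U=(W-cap)@u;V=(W-cap)@v;print('scene',m.sum(),np.percentile(U[m],[1,50,99]),np.percentile(V[m],[1,50,99]))
"
```

```text
1937 [ 0.59889058 -0.10144945  0.08909062] [-0.01260779  0.00653386  0.02912532] [-0.02130767 -0.00187545  0.01693173]
100 [235 234 235] [ 0.653 -0.164  0.006] -0.0757
104 [198 202 203] [ 0.648 -0.157  0.073] -0.0668
108 [195 201 200] [ 0.645 -0.154  0.073] -0.0634
112 [192 198 198] [ 0.643 -0.152  0.072] -0.0601
116 [189 194 194] [ 0.641 -0.149  0.072] -0.0566
120 [179 184 183] [ 0.638 -0.146  0.074] -0.0531
124 [150 125 107] [ 0.636 -0.144  0.067] -0.0497
128 [204 167 142] [ 0.634 -0.141  0.053] -0.0462
132 [168 164 165] [ 0.631 -0.139  0.053] -0.0424
136 [242 242 242] [ 0.629 -0.136  0.053] -0.0387
140 [242 242 242] [ 0.626 -0.133  0.053] -0.0349
144 [242 242 242] [ 0.624 -0.13   0.053] -0.0311
148 [242 241 242] [ 0.621 -0.127  0.052] -0.0272
152 [228 187 148] [ 0.619 -0.125  0.062] -0.024
156 [237 219 206] [ 0.616 -0.122  0.064] -0.0204
160 [ 72 117 190] [ 0.614 -0.119  0.064] -0.0166
164 [ 72 117 192] [ 0.611 -0.116  0.063] -0.0127
168 [227  65  62] [ 0.611 -0.116  0.088] -0.0118
172 [242  88  83] [ 0.609 -0.113  0.09 ] -0.0086
176 [239  80  76] [ 0.606 -0.11   0.088] -0.0049
18
[... 180 characters left out ...]
9 ] 0.0092
196 [238  76  71] [ 0.594 -0.097  0.089] 0.0131
200 [197  53  52] [ 0.592 -0.095  0.091] 0.0164
204 [237  74  69] [ 0.589 -0.092  0.089] 0.0203
208 [233  70  65] [ 0.587 -0.089  0.088] 0.0242
212 [50 32 35] [ 0.583 -0.085  0.083] 0.0292
216 [33 31 33] [ 0.583 -0.085  0.097] 0.0294
220 [46 46 46] [ 0.636 -0.139  0.378] -0.0456
224 [43 41 45] [ 0.584 -0.085  0.123] 0.0291
228 [75 74 76] [ 0.582 -0.083  0.125] 0.032
232 [50 49 51] [ 0.58  -0.08   0.125] 0.0353
fixed [-0.06968178 -0.04973686] [-0.03636138  0.03149937]
top 333 [-0.01610549 -0.0010066   0.01367334] [-0.02051797 -0.00180336  0.01759617]
scene 289 [-0.01414581  0.00463264  0.02359412] [-0.01732168  0.00775605  0.02094207]
```

Emit:
{"name": "drive_tool", "arguments": {"series": [0,0,0,0.03,0.002,-0.01,255,0,0,0,0.03,0,0,255,0,0,0,0.022,0,0,255,0,0,0,0,0,0,255]}}

```text
time: 2.75
tool_pos: [0.5961, -0.0966, 0.157]
eef_rot: [-1.722, 0.767, 1.726]
wrist_force: [-0.2, -0.3, -0.3]
opening: 0.003
```

```bash
python3 -c "
from plan import *
rep(np.array([cap[0],cap[1],.09])+.009*u)
import cv2
for n in('scene','top'):
  p,d=read_camera(n);c=p[110:260,130:330] if n=='scene' else p[110:310,240:460]
  cv2.imwrite('pics/%s2.png'%n,cv2.resize(c,None,fx=3,fy=3,interpolation=2)[:,:,::-1])
"
```

```text
t 2.75 pos [ 0.5961 -0.0966  0.157 ] F [-0.18 -0.35 -0.34] op 0.003
[[-0.001 -0.744 -0.668]
 [ 0.003 -0.668  0.744]
 [-1.    -0.001  0.003]]
turn 1 [-0.0024  0.0029  0.0011]
turn -1 [ 3.1392e+00  1.7000e-03 -4.5000e-03]
tool shift to t [ 0.067  -0.0009 -0.0034] q [ 0.16  0.32 -0.27 -0.   -0.98  0.57]
tip [ 0.5961 -0.0965  0.135 ] rel cap u,v,z 0.0123 -0.0009 0.047
```

View pics/scene2.png

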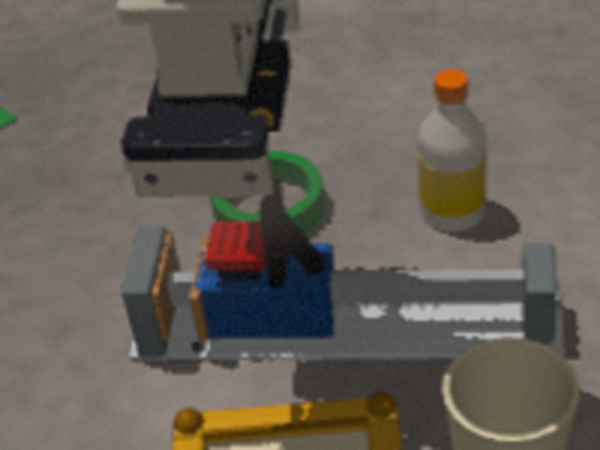

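Emit:
{"name": "drive_tool", "arguments": {"series": [0,0,0,0.015,0,-0.004,255,0,0,0,0.015,0,0,255,0,0,0,0.008,0,0,255,0,0,0,0.005,0,0,255]}}

```text
time: 3.25
tool_pos: [0.605, -0.0981, 0.1218]
eef_rot: [-1.736, 0.757, 1.713]
wrist_force: [0.9, -0.2, 0.7]
opening: 0.009
```

```bash
python3 -c "
from plan import *
rep(np.array([cap[0],cap[1],.09])+.009*u)
import cv2
for n in('scene','wrist'):
  p,d=read_camera(n);c=p[110:260,130:330] if n=='scene' else p
  cv2.imwrite('pics/%s3.png'%n,cv2.resize(c,None,fx=3 if n=='scene' else 1,fy=3 if n=='scene' else 1,interpolation=2)[:,:,::-1])
"
```

```text
t 3.25 pos [ 0.605  -0.0981  0.1218] F [ 0.85 -0.18  0.74] op 0.009
[[ 0.014 -0.741 -0.671]
 [ 0.003 -0.671  0.741]
 [-1.    -0.013 -0.007]]
turn 1 [ 0.0015 -0.0074  0.0127]
turn -1 [-3.14   -0.0199 -0.0115]
tool shift to t [0.0317 0.005  0.0041] q [ 0.16  0.36 -0.3  -0.   -0.9   0.58]
tip [ 0.6053 -0.0981  0.0998] rel cap u,v,z 0.005 0.0049 0.0118
```

View pics/wrist3.png

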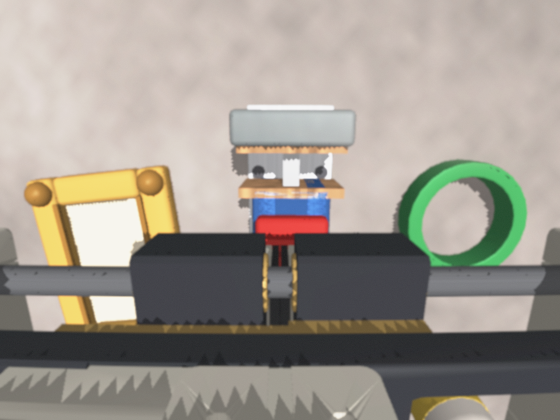

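Emit:
{"name": "drive_tool", "arguments": {"series": [0,-0.007,0.013,0,0.006,0.003,255,0,0,0,0.004,0,0,255,0,0,0,0.004,0,0,255,0,0,0,0,0,0,255]}}

```text
time: 3.75
tool_pos: [0.5984, -0.1002, 0.1145]
eef_rot: [-1.728, 0.767, 1.727]
wrist_force: [-0.5, -0.6, 0.3]
opening: 0.004
```

```bash
python3 -c "
from plan import *
rep(np.array([cap[0],cap[1],.09])+.009*u)"
```

```text
t 3.75 pos [ 0.5984 -0.1002  0.1145] F [-0.5  -0.57  0.28] op 0.004
[[ 0.    -0.741 -0.671]
 [-0.001 -0.671  0.741]
 [-1.     0.    -0.001]]
turn 1 [ 0.0015 -0.0007 -0.0004]
turn -1 [-3.1401e+00  6.0000e-04 -1.1000e-03]
tool shift to t [ 0.0245 -0.0017  0.001 ] q [ 0.16  0.36 -0.31  0.   -0.89  0.58]
tip [ 0.5984 -0.1002  0.0925] rel cap u,v,z 0.008 -0.0017 0.0045
```

Emit:
{"name": "drive_tool", "arguments": {"series": [0,0,0,0.005,0,0.001,255,0,0,0,0.004,0,0,255,0,0,0,0.003,0,0,255,0,0,0,0.002,0,0,255]}}

```text
time: 4.15
tool_pos: [0.5984, -0.0994, 0.1009]
eef_rot: [-1.73, 0.766, 1.726]
wrist_force: [-1.6, 0.1, 5.5]
opening: 0.004
```

```bash
python3 -c "
from plan import *
rep(np.array([cap[0],cap[1],.09])+.009*u)"
```

```text
t 4.15 pos [ 0.5984 -0.0994  0.1009] F [-1.62  0.13  5.51] op 0.004
[[ 0.002 -0.741 -0.672]
 [-0.001 -0.672  0.741]
 [-1.    -0.001 -0.002]]
turn 1 [ 0.0021 -0.0022  0.0008]
turn -1 [-3.1395e+00 -1.2000e-03 -3.4000e-03]
tool shift to t [ 0.0109 -0.0012  0.0005] q [ 0.16  0.38 -0.33  0.   -0.86  0.58]
tip [ 0.5984 -0.0994  0.0789] rel cap u,v,z 0.0085 -0.0012 -0.0091
```

Emit:
{"name": "drive_tool", "arguments": {"series": [0,0,0,0.002,0,0,255,0,0,0,0,0,0,255,0,0,0,0,0,0,255]}}

```text
time: 4.45
tool_pos: [0.5984, -0.0994, 0.0992]
eef_rot: [-1.73, 0.766, 1.726]
wrist_force: [-1.3, 0.5, 6.3]
opening: 0.005
```

```bash
python3 -c "
from plan import *
rep(np.array([cap[0],cap[1],.09])+.009*u)
import cv2
p,d=read_camera('scene');c=p[110:260,130:330]
cv2.imwrite('pics/s4.png',cv2.resize(c,None,fx=3,fy=3,interpolation=2)[:,:,::-1])
"
```

```text
t 4.45 pos [ 0.5984 -0.0994  0.0992] F [-1.3   0.47  6.32] op 0.005
[[ 0.002 -0.74  -0.672]
 [-0.001 -0.672  0.74 ]
 [-1.    -0.    -0.002]]
turn 1 [ 0.0026 -0.0024  0.0005]
turn -1 [-3.139e+00 -7.000e-04 -3.700e-03]
tool shift to t [ 0.0092 -0.0012  0.0004] q [ 0.16  0.38 -0.33  0.   -0.86  0.58]
tip [ 0.5984 -0.0995  0.0772] rel cap u,v,z 0.0085 -0.0012 -0.0108
```

View pics/s4.png

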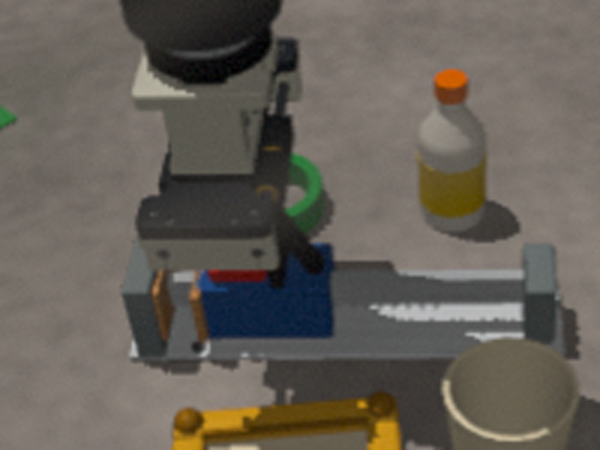

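Emit:
{"name": "drive_tool", "arguments": {"series": [0,0,0,0,0,0.005,255,0,0,0,0,0,0.005,255,0,0,0,0,0,0.005,255,0,0,0,0,0,0.005,255,0,0,0,0,0,0.005,255]}}

```text
time: 5.0
tool_pos: [0.5843, -0.0836, 0.1019]
eef_rot: [-1.739, 0.767, 1.721]
wrist_force: [-0.4, -3.6, 5.8]
opening: 0.009
```

```bash
python3 -c "
from plan import *
rep(np.array([cap[0],cap[1],.09])+.009*u)"
```

```text
t 5.0 pos [ 0.5843 -0.0836  0.1019] F [-0.37 -3.57  5.8 ] op 0.009
[[ 0.008 -0.74  -0.673]
 [-0.006 -0.673  0.74 ]
 [-1.    -0.002 -0.01 ]]
turn 1 [ 0.0039 -0.0096  0.0018]
turn -1 [-3.1376e+00 -2.8000e-03 -1.5100e-02]
tool shift to t [ 0.0121 -0.001  -0.0206] q [ 0.19  0.35 -0.37  0.01 -0.84  0.54]
tip [ 0.5845 -0.0838  0.0799] rel cap u,v,z 0.0295 -0.001 -0.0081
```

Emit:
{"name": "drive_tool", "arguments": {"series": [0.003,-0.008,0,0.003,0,0.002,255,0,0,0,0.001,0,0.006,255,0,0,0,0.001,0,0.006,255,0,0,0,0.001,0,0.006,255]}}

```text
time: 5.4
tool_pos: [0.573, -0.071, 0.0983]
eef_rot: [-1.735, 0.766, 1.72]
wrist_force: [-0.1, -4.2, 6.6]
opening: 0.006
```

```bash
python3 -c "
from plan import *
rep(np.array([cap[0],cap[1],.09])+.009*u)"
```

```text
t 5.4 pos [ 0.573  -0.071   0.0983] F [-0.13 -4.22  6.56] op 0.006
[[ 0.007 -0.741 -0.672]
 [-0.003 -0.672  0.741]
 [-1.    -0.003 -0.007]]
turn 1 [ 0.0022 -0.0074  0.0031]
turn -1 [-3.1394 -0.0049 -0.0116]
tool shift to t [ 0.0086 -0.0009 -0.0377] q [ 0.22  0.34 -0.4   0.01 -0.82  0.51]
tip [ 0.5731 -0.071   0.0763] rel cap u,v,z 0.0466 -0.0009 -0.0117
```

Jaw is sliding (about 4 N) with the release near the bottom. Continuing.

Emit:
{"name": "drive_tool", "arguments": {"series": [0,-0.005,0,0,0,0.007,255,0,0,0,0.001,0,0.007,255,0,0,0,0,0,0.007,255,0,0,0,0.001,0,0.007,255]}}

```text
time: 5.8
tool_pos: [0.556, -0.0521, 0.0986]
eef_rot: [-1.737, 0.764, 1.72]
wrist_force: [-0.2, -3.5, 6.6]
opening: 0.003
```

```bash
python3 -c "
from plan import *
rep(np.array([cap[0],cap[1],.09])+.009*u)"
```

```text
t 5.8 pos [ 0.556  -0.0521  0.0986] F [-0.24 -3.49  6.59] op 0.003
[[ 0.009 -0.74  -0.673]
 [-0.003 -0.673  0.74 ]
 [-1.    -0.004 -0.008]]
turn 1 [ 0.0034 -0.008   0.0044]
turn -1 [-3.1381 -0.0068 -0.0126]
tool shift to t [ 0.0091 -0.0007 -0.063 ] q [ 0.26  0.31 -0.45  0.01 -0.81  0.47]
tip [ 0.5562 -0.0522  0.0766] rel cap u,v,z 0.0719 -0.0008 -0.0114
```

Emit:
{"name": "drive_tool", "arguments": {"series": [0,-0.005,0.003,0.0005,0,0.007,255,0,0,0,0.0005,0,0.007,255,0,0,0,0.0005,0,0.007,255,0,0,0,0.0005,0,0.007,255,0,-0.003,0,0.0005,0,0.007,255,0,0,0,0.0005,0,0.007,255]}}

```text
time: 6.4
tool_pos: [0.53, -0.0232, 0.0987]
eef_rot: [-1.738, 0.763, 1.722]
wrist_force: [-0.3, -3.7, 6.1]
opening: 0.006
```

```bash
python3 -c "
from plan import *
rep(np.array([cap[0],cap[1],.09])+.009*u)"
```

```text
t 6.4 pos [ 0.53   -0.0232  0.0987] F [-0.31 -3.67  6.11] op 0.006
[[ 0.008 -0.738 -0.674]
 [-0.004 -0.674  0.738]
 [-1.    -0.003 -0.008]]
turn 1 [ 0.0057 -0.0077  0.0031]
turn -1 [-3.1359 -0.0049 -0.0121]
tool shift to t [ 0.0095 -0.0002 -0.1019] q [ 0.33  0.27 -0.51  0.01 -0.79  0.4 ]
tip [ 0.5302 -0.0233  0.0767] rel cap u,v,z 0.1108 -0.0007 -0.0113
```

Emit:
{"name": "drive_tool", "arguments": {"series": [0.003,-0.005,0.003,0.0005,0,0.007,255,0,0,0,0.0005,0,0.007,255,0,0,0,0.0005,0,0.007,255,0,0,0,0.0005,0,0.007,255,0,-0.003,0,0.0005,0,0.005,255]}}

```text
time: 6.9
tool_pos: [0.5095, -0.0001, 0.0987]
eef_rot: [-1.735, 0.764, 1.724]
wrist_force: [2.6, -3.4, 6.2]
opening: 0.004
```

```bash
python3 -c "
from plan import *
rep(np.array([cap[0],cap[1],.09])+.009*u)
import cv2
p,d=read_camera('scene');c=p[110:260,150:350]
cv2.imwrite('pics/s5.png',cv2.resize(c,None,fx=3,fy=3,interpolation=2)[:,:,::-1])
"
```

```text
t 6.9 pos [ 5.095e-01 -1.000e-04  9.870e-02] F [ 2.6  -3.45  6.22] op 0.004
[[ 0.005 -0.739 -0.674]
 [-0.003 -0.674  0.739]
 [-1.    -0.002 -0.005]]
turn 1 [ 0.0046 -0.0055  0.0017]
turn -1 [-3.137e+00 -2.700e-03 -8.600e-03]
tool shift to t [ 9.400e-03  1.000e-04 -1.328e-01] q [ 0.39  0.24 -0.55  0.01 -0.78  0.35]
tip [ 5.096e-01 -1.000e-04  7.670e-02] rel cap u,v,z 0.1418 -0.0005 -0.0113
```

View pics/s5.png

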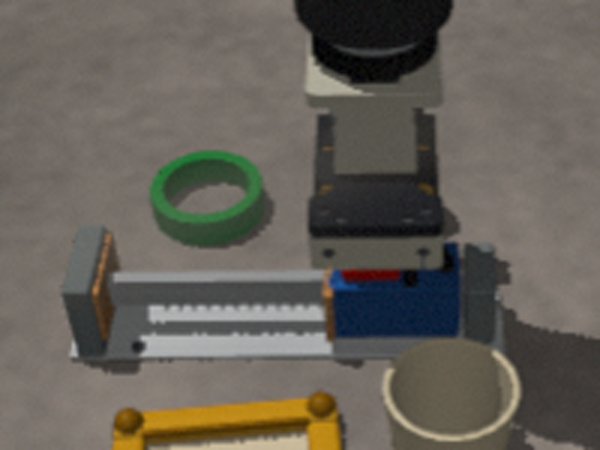

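Emit:
{"name": "drive_tool", "arguments": {"series": [0.003,-0.004,0,0.0005,0,0.004,255,0,0,0,0.0005,0,0.004,255,0,0,0,0.0005,0,0.003,255]}}

```text
time: 7.25
tool_pos: [0.5079, 0.0028, 0.0993]
eef_rot: [-1.745, 0.765, 1.718]
wrist_force: [13.6, -22.8, -6.4]
opening: 0.008
```

```bash
python3 -c "
from plan import *
rep(np.array([cap[0],cap[1],.09])+.009*u)
"
```

```text
t 7.25 pos [0.5079 0.0028 0.0993] F [ 13.61 -22.78  -6.43] op 0.008
[[ 0.012 -0.738 -0.675]
 [-0.008 -0.675  0.738]
 [-1.    -0.003 -0.014]]
turn 1 [ 0.0065 -0.0142  0.0032]
turn -1 [-3.135  -0.005  -0.0223]
tool shift to t [ 0.0113  0.0011 -0.1359] q [ 0.4   0.23 -0.56  0.02 -0.77  0.33]
tip [0.5082 0.0026 0.0773] rel cap u,v,z 0.1447 0.0003 -0.0107
```

Emit:
{"name": "drive_tool", "arguments": {"series": [0,0,0,0,0,0,255,0,0,0,0,0,0,255]}}

```text
time: 7.45
tool_pos: [0.5088, 0.0013, 0.0993]
eef_rot: [-1.746, 0.767, 1.716]
wrist_force: [-0.6, 2.4, 4.3]
opening: 0.004
```

```bash
python3 -c "
from plan import *
rep(np.array([cap[0],cap[1],.09])+.009*u)
import cv2
p,d=read_camera('scene');c=p[110:260,150:350]
cv2.imwrite('pics/s6.png',cv2.resize(c,None,fx=3,fy=3,interpolation=2)[:,:,::-1])
"
```

```text
t 7.45 pos [0.5088 0.0013 0.0993] F [-0.65  2.44  4.28] op 0.004
[[ 0.013 -0.738 -0.674]
 [-0.01  -0.674  0.738]
 [-1.    -0.003 -0.016]]
turn 1 [ 0.0057 -0.016   0.0034]
turn -1 [-3.1358 -0.0053 -0.0251]
tool shift to t [ 0.0115  0.0007 -0.1342] q [ 0.4   0.23 -0.56  0.02 -0.77  0.33]
tip [0.5091 0.0011 0.0773] rel cap u,v,z 0.143 -0.0 -0.0107
```

View pics/s6.png

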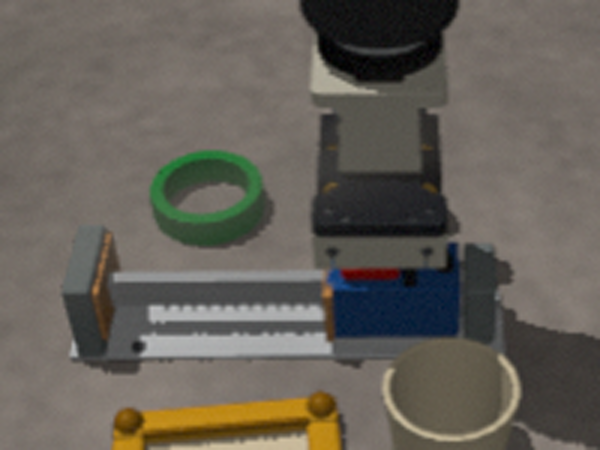

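Emit:
{"name": "drive_tool", "arguments": {"series": [0,0,0,-0.006,0,0,255,0,0,0,-0.01,0,0,255,0,0,0,-0.015,0,-0.003,255,0,0,0,-0.03,0,0,255,0,0,0,-0.04,0,0,255,0,0,0,-0.04,0,-0.03,255,0,0,0,-0.01,0,-0.045,255,0,0,0,0,0,-0.045,255,0,0,0,0,0,-0.04,255,0,0,0,0,0,0,255]}}

```text
time: 8.5
tool_pos: [0.6176, -0.1184, 0.2656]
eef_rot: [-1.751, 0.759, 1.72]
wrist_force: [-0.8, -0.2, -0.7]
opening: 0.007
```

Run:
```python
from plan import *
from h import world
rep(np.array([cap[0],cap[1],.09])+.009*u)
import cv2
W0={}
for n in('scene','top'):
  p,d=read_camera(n);np.savez(n+'f.npz',p=p,d=d)
  cv2.imwrite('pics/%s_f.png'%n,p[:,:,::-1])
  W=world(n,d);r=p.astype(int);U=(W-cap)@u;V=(W-cap)@v
  m=(d>0)&(r[...,0]>1.8*r[...,1])&(r[...,0]>1.8*r[...,2])&(W[...,2]>.07)&(W[...,2]<.1)&(abs(V)<.04)&(U<.2)&(U>-.05)
  print(n,m.sum(),np.percentile(U[m],[1,50,99]),np.percentile(W[m][:,2],[10,50,90]))
```

```text
t 8.5 pos [ 0.6176 -0.1184  0.2656] F [-0.77 -0.18 -0.74] op 0.007
[[ 0.014 -0.733 -0.68 ]
 [-0.008 -0.68   0.733]
 [-1.    -0.005 -0.016]]
turn 1 [ 0.0132 -0.0155  0.0052]
turn -1 [-3.1283 -0.0081 -0.0243]
tool shift to t [0.1752 0.0008 0.0301] q [ 0.13  0.26 -0.09  0.01 -1.21  0.62]
tip [ 0.6179 -0.1186  0.2436] rel cap u,v,z -0.0187 0.0004 0.1556
scene 312 [0.11770374 0.13622442 0.1545556 ] [0.0807597  0.08603168 0.08770157]Traceback (most recent call last):
  File "<stdin>", line 11, in <module>
    return _quantile_unchecked(
        a, q, axis, out, overwrite_input, method, keepdims, weights)
    return _ureduce(a,
                    func=_quantile_ureduce_func,
    ...<5 lines>...
                    overwrite_input=overwrite_input,
                    method=method)
    r = func(a, **kwargs)
    result = _quantile(arr,
                       quantiles=q,
    ...<2 lines>...
                       out=out,
                       weights=wgt)
    slices_having_nans = np.isnan(arr[-1, ...])
                                  ~~~^^^^^^^^^
IndexError: index -1 is out of bounds for axis 0 with size 0
```

View pics/scene_f.png

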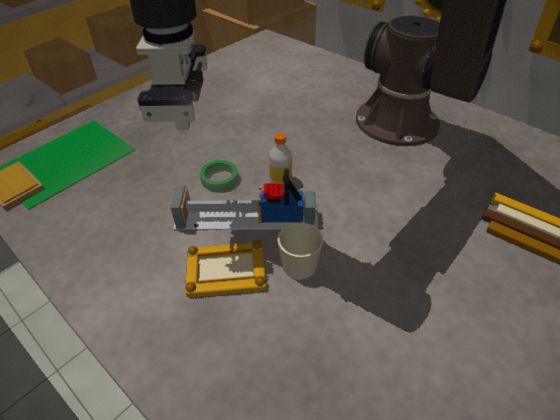

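View pics/top_f.png

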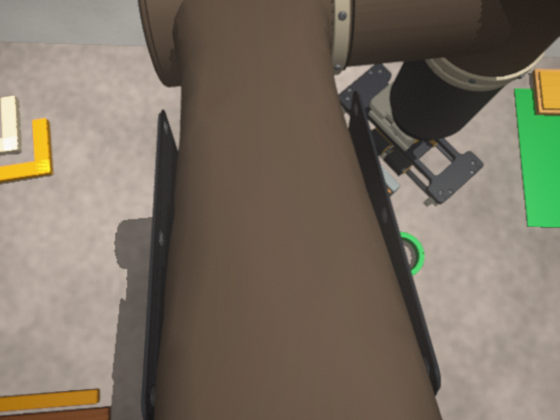

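Run:
```python
from rig import *
print(sense()['qd'].round(3)); print(close_job())
```

```text
[ 0.029 -0.026 -0.033 -0.003  0.01  -0.009]
the job is handed in; nothing more can be done
None
```

I pressed the red release with closed fingertips to about 11 mm (6.3 N), then pushed the jaw back by its black plate at about 4 N. It met the end stop, where the force rose to about 27 N. I then let go, lifted clear and handed the job in at about 8.6 s; no verdict is reported.

Last checks:
- **Jaw:** in the scene camera the red cap had moved about 131 mm. Its centre stands about 75 mm from the end stop, against 76 mm expected when fully back, so the jaw is at roughly 0.134 m.
- **Release:** its height in the scene camera is 86.0 mm, against 86.5 mm before I started, so it is up again.
- **Other objects:** the frame, glue bottle, tape roll and planter look unmoved in the scene picture. I compared them by eye and did not measure them.
- **Top camera:** my final top-camera check failed because the arm blocked its view. The last checks rest on the scene camera alone.

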